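# Vent the filter housing and back off its locking ring

## Robot

A 7-joint arm with a two-finger parallel gripper is mounted at the origin on the work surface. World frame = base frame: x ahead of the robot, y to its left, z up, the work surface at z = 0. Lengths are in m, angles in rad, forces in N, time in s.
With the tool pointing down it reaches from about 0.425 to 0.925 m from the base axis. Payload 6.8 kg.
Tool frame: the origin (TCP) lies at the very end of the fingers, on their centre line; the grasp point (between the pads) lies 19 mm behind it (r.grip_point_offset is the distance from the TCP to the grasp point, in m); z points along the fingers, y is the line along which they close (so a half turn about z gives the same grasp; the last joint's range is limited). The gripper opens to 85 mm and grips with 20 to 120 N. Pads are 22 mm wide; open, the fingers measure 114 mm over their backs; the gripper's body (76 mm by 85 mm) begins 54 mm behind the grasp point. The pads swing forward as they close: fully open they stand 13 mm farther back than shut.
Start: joints at [1.059, 0.477, 0.022, 1.555, -0.011, 1.109, -0.083], TCP at [0.265, -0.621, 0.231] pointing down, gripper open.
Joint ranges: [-2.96, 2.96], [-0.34, 2.1], [-1.41, 1.46], [0.24, 2.44], [-1.37, 4.51], [0.17, 1.92], [-2.96, 2.96]. Speed limits (rad/s): [2.39, 2.39, 3.14, 3.14, 3.14, 3.14, 3.14].

## Interface

Orientations are given as a rotation vector (axis times angle).
In Python, from bench import status, eyes, r gives the robot as it stands.
- The arm moves only by the shell command python3 -m crank 'ROWS' [OPENING] [FORCE]. ROWS is JSON, a list of rows, each a list of 6 numbers: the shift along the tool's x, y, z normalised to -1 to 1, where 1 is 0.02 m, then the turn, a rotation vector about the tool's x, y, z normalised to -1 to 1, where 1 is 45 degrees. A call has 1 to 12 rows; each row shifts and turns the commanded pose from where the row before left it, along the tool's axes as they then stand; what a row does not reach is not made up. A row lasts 1/10 s, in which the tool goes at most 50 mm and 8.59 degrees, less where a joint would pass 70% of its speed; a pose out of reach is approached as far as the arm can. A call with a number of a shift or a turn outside -1 to 1 is refused whole. A call with a gripper value outside its range is refused whole. OPENING is the opening, from 0 (shut) to 1 (fully open), set as the call begins (- or left out, the last holds). The fingers move at their own pace and stop on an object; FORCE is the grip in N (left out, the last holds). Time passes only in rows, so rows that do not move let the fingers close. It gives the time, the measured TCP pose, the force, the opening and the grip force at its end, in the units of the state.
- status.get_obs(): the state, without advancing time (a new reading comes with each control period).
- eyes.grab_frame(name): name is "side" or "top" or "wrist"; returns a dict with "image" (420x560x3 uint8, red, green, blue), "depth" (420x560 float32, m along the optical axis (not along the pixel's ray), 0 where there is no reading), "fovy" (degrees; the focal length in pixels is half the picture's height over the tangent of half this angle, whatever the lens; pixels are square), "cx", "cy" (the principal point, pixels), "world_to_cam" (4x4, takes a point from world to camera coordinates). Camera axes: x right, y up, looking along -z (the intrinsics and any distortion apply to the point x, -y, -z); pixel columns grow to the right and rows downward; lengths in m; the calibration is good to about 2 mm. A picture is of the moment at which its call begins.
- r.hand_in(): hands the job in; it is judged then, once.
The state is a dict: "clock": time; "joints": joint angles; "qvel": joint speeds; "tau": joint torques, N m; "tcp_pos": TCP position; "orientation": TCP orientation; "contact_force": force on the tool from outside, world axes, zero at the start; "moment": the same for the moment, N m; "grip_width": finger opening in m; "gripper_force": force on a finger pad.
Only numpy, scipy, OpenCV 4.12 (cv2) and the standard library are available. Lean on these libraries where they do the work, as an engineer would, in place of code of your own. Each camera call takes 0.05 s, during which the arm holds its last target. There are 200 camera calls.

## Task

Press the red button on the lid of the steel filter housing down with a fingertip to let the pressure out. Then loosen the blue knurled locking ring by rolling a fingertip along its rim, turning it anticlockwise seen from above, until its white mark has come round to the yellow pointer for the second time, and leave it there. Everything else on the bench stays where it stands; pick nothing up.

Things in the scene. Friction and masses are not known exactly. Their poses are not given: they have to be found in the camera images.
- housing: Steel filter housing screwed to the bench, a round upright canister with a vertical axis. Origin: on its axis, on the bench (z = 0). Foot flange 100 mm across and 10 mm high, bowl 76 mm across up to 55 mm, then the locking ring, then a flat steel lid 72 mm across whose top is 90 mm above the bench. Its x axis points from the axis towards the yellow pointer. Apart from the ring and button nothing on it moves. Loose things may stand with their nearest edge 110 mm from its axis.
- ring_centre (a point): Centre of the blue locking ring, on the vertical axis, at half the ring's height (70 mm above the bench). The ring is 98 mm across over 32 vertical ribs (92 mm between them) and spans 55 to 85 mm above the bench; it is too wide for a gripper to span, and stays at its height as it turns.
- ring (a joint): Turn of the locking ring about the vertical axis, rad, growing as it turns anticlockwise seen from above (loosening). 0 = the white mark at the yellow pointer, which is also the tight stop; 6.283 = the mark at the pointer for the first time, 12.566 for the second. At the start 0.5 to 1.6. It could turn on to 18.8. Stiff, about 0.06 N m (1.3 N at the rim): stays where it is left.
- ring_mark (a point): Middle of the white mark on the top face of the ring, 41 mm from the axis, 85 mm above the bench, 9 mm by 7 mm; a white stripe runs down the rim below it. It turns with the ring.
- pointer (a point): Middle of the yellow pointer on the fixed lid, a bar 14 mm long and 9 mm wide lying radially, 28.5 mm from the axis.
- vent (a joint): Travel of the red vent button, m: 0 = up, 0.006 = fully pressed (downwards). A spring of about 5 N at full travel brings it back.
- vent_top (a point): Middle of the top of the red vent button at the middle of the lid, 24 mm across, 112 mm above the bench when up; it stands 10 mm proud of a dark collar 40 mm across; pressed straight down.
- vial: Bystander, not to be disturbed: amber glass vial with black cap, 28 mm across, 55 mm tall. Origin at the centre of its underside.
- gasket: Bystander, not to be disturbed: flat orange ring, 52 mm across, 8 mm thick. Origin at the centre of its underside.
- amber: Bystander, not to be disturbed: amber bottle, 96 mm across, about 200 mm tall. Origin at the centre of its underside.
- clear: Bystander, not to be disturbed: clear bottle with blue cap, 86 mm across, about 180 mm tall. Origin at the centre of its underside.
- beaker: Bystander, not to be disturbed: glass beaker, 70 mm across, 90 mm tall. Origin at the centre of its underside.
- wrench: Bystander, not to be disturbed: steel wrench lying on the bench.
- tub: Bystander, not to be disturbed: white tub, 60 mm across, 70 mm tall. Origin at the centre of its underside.

How it is judged:
By the outcome, as a careful person would: the job done as asked, in the order asked, and still so for the second after the job is handed in, with the robot touching nothing.
It also fails if it takes over 72 s, if anything falls off the work surface, if the arm or the gripper's body presses on something with over 40 N, if the wrist force passes 120 N, or if a joint passes its speed limit or range.

## Working session

There is one attempt and no reset: what is moved stays moved. The work goes in short steps, Python scripts to look and compute and a shell command to move; the robot and the scene stay as the last step left them, time stands still between calls to the robot, and variables do not carry over. Pictures are saved under pics/ and viewed, at most 12 in all, crops included, and the job is handed in when it is done.

```bash
ls; mkdir -p pics; cat > h.py <<'E'
import numpy as np,cv2
from bench import status,eyes,r
from scipy.spatial.transform import Rotation as R
def grab(n,f=None):
    d=eyes.grab_frame(n)
    if f: cv2.imwrite('pics/'+f,d['image'][:,:,::-1])
    return d
def world(d,u,v,z=None):
    # z None: use depth ; else intersect plane z
    h=d['image'].shape[0]; f=h/2/np.tan(np.radians(d['fovy'])/2)
    T=np.linalg.inv(d['world_to_cam'])
    ray=T[:3,:3]@np.array([(u-d['cx'])/f,-(v-d['cy'])/f,-1.]); o=T[:3,3]
    s=d['depth'][int(v),int(u)] if z is None else (z-o[2])/ray[2]
    return o+s*ray
def proj(d,p):
    h=d['image'].shape[0]; f=h/2/np.tan(np.radians(d['fovy'])/2)
    c=d['world_to_cam']@np.append(p,1); return d['cx']+f*c[0]/-c[2], d['cy']-f*c[1]/-c[2]
E
python3 - <<'E'
from h import *
d=[grab(n)for n in('top','side')]
print([ (x['fovy'],x['cx'],x['cy'],[k for k in x]) for x in d])
cv2.imwrite('pics/a.png',d[0]['image'][:,:,::-1]);cv2.imwrite('pics/b.png',d[1]['image'][:,:,::-1])
o=status.get_obs();print(o,R.from_rotvec(o['orientation']).as_matrix())
E
```

```text
pics
[(53.51210956542419, 276.598244225014, 209.3997052334072, ['image', 'depth', 'fovy', 'cx', 'cy', 'world_to_cam']), (48.30300122739792, 267.34159652637356, 208.68186395861423, ['image', 'depth', 'fovy', 'cx', 'cy', 'world_to_cam'])]
{'clock': 0.1, 'joints': array([ 1.05891006,  0.47771817,  0.02233622,  1.55633369, -0.01145344,
        1.10931267, -0.08313929]), 'qvel': array([ 0.00180895, -0.00186756, -0.00026893, -0.00255942, -0.00052534,
        0.00040047,  0.00083234]), 'tau': array([ 3.95550480e-03, -5.97765648e+01,  1.61343846e+00, -2.81955224e+01,
        1.28356920e-02,  4.96500594e-03, -8.32924002e-06]), 'tcp_pos': array([ 0.26498334, -0.62023854,  0.23043032]), 'orientation': array([-3.07624106e+00, -6.29662175e-01,  7.58215140e-04]), 'contact_force': array([ 1.14544004, -0.39605512, -0.42049113]), 'moment': array([0.0198036 , 0.04402546, 0.035966  ]), 'gripper_force': 0.0, 'grip_width': 0.08550777059214269} [[ 9.19576982e-01  3.92909089e-01 -7.88217011e-04]
 [ 3.92909848e-01 -9.19575864e-01  1.44254540e-03]
 [-1.58036138e-04 -1.63622978e-03 -9.99998649e-01]]
```

View pics/a.png

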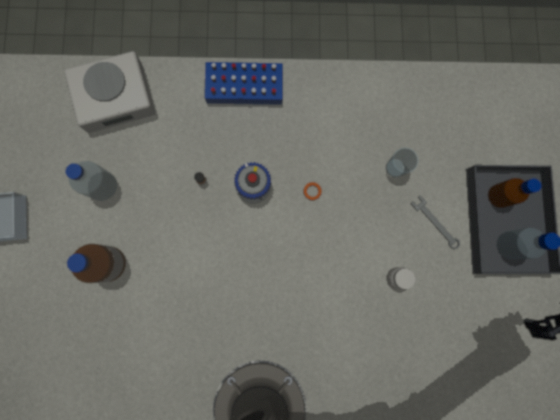

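View pics/b.png

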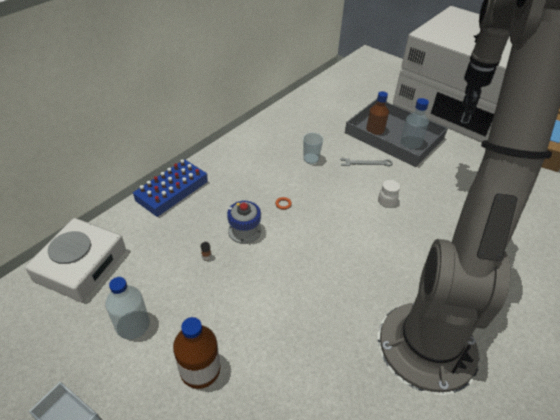

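The top view shows the housing at about (253,181), with the vial at (200,178), the gasket at (313,191) and the white mark near (247,165). In the side view the button is near (244,209).

```bash
python3 - <<'E'
from h import *
t=grab('top');s=grab('side')
cv2.imwrite('pics/c.png',np.hstack([cv2.resize(x['image'][v-28:v+28,u-28:u+28,::-1],(400,400),interpolation=cv2.INTER_CUBIC) for x,u,v in((t,253,181),(s,244,215))]))
for u,v,z in((253,177,.112),(253,181,.085),(200,178,.055),(313,191,.008)): print(world(t,u,v),world(t,u,v,z))
print(world(s,244,209),world(s,244,209,.112))
print(proj(t,status.get_obs()['tcp_pos']),proj(s,status.get_obs()['tcp_pos']))
E
```

```text
[0.59393202 0.01846606 0.11665501] [0.59496075 0.01857125 0.112     ]
[0.58489542 0.01851989 0.11036228] [0.59024712 0.01909089 0.085     ]
[0.60375189 0.16169932 0.05445474] [0.60363334 0.16161671 0.055     ]
[ 0.58028521 -0.14838993  0.00226534] [ 0.57921158 -0.14767636  0.008     ]
[0.58273279 0.03294954 0.11088258] [0.58197227 0.03373265 0.112     ]
(np.float64(539.7062124243668), np.float64(313.7183512109325)) (np.float64(462.967171474102), np.float64(116.9136860307271))
```

View pics/c.png

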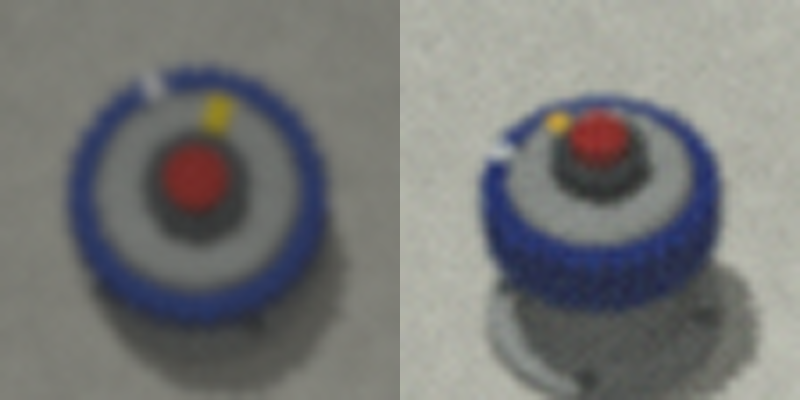

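```bash
python3 -m crank '[[0,0,0,0,0,0.171],[0,0,0,0,0,0.171],[0,0,0,0,0,0.172],[0.4,-0.9,0,0,0,0],[0.4,-0.9,0,0,0,0],[0.4,-0.9,0,0,0,0],[0.4,-0.9,0,0,0,0],[0.4,-0.9,0,0,0,0],[0.4,-0.9,0,0,0,0],[0.4,-0.9,0,0,0,0],[0.4,-0.9,0,0,0,0],[0.4,-0.9,0,0,0,0]]' 0 40
python3 -m crank '[[0.4,-0.9,0,0,0,0],[0.4,-0.9,0,0,0,0],[0.4,-0.9,0,0,0,0],[0.4,-0.9,0,0,0,0],[0.4,-0.9,0,0,0,0],[0.4,-0.9,0,0,0,0],[0.4,-0.9,0,0,0,0],[0.4,-0.9,0,0,0,0],[0.4,-0.9,0,0,0,0],[0.4,-0.9,0,0,0,0],[0.4,-0.9,0,0,0,0],[0.4,-0.9,0,0,0,0]]'
```

```text
clock: 1.4
tcp_pos: [0.3375, -0.4576, 0.2313]
orientation: [-3.142, -0.0, 0.0]
contact_force: [-0.1, -0.7, -0.1]
grip_width: -0.0002
gripper_force: 0.0
clock: 2.6
tcp_pos: [0.4333, -0.2417, 0.2313]
orientation: [3.141, 0.0, 0.0]
contact_force: [-0.4, -0.2, 0.0]
grip_width: -0.0001
gripper_force: 0.0
```

```bash
python3 -m crank '[[0.6,-1,0,0,0,0],[0.6,-1,0,0,0,0],[0.6,-1,0,0,0,0],[0.6,-1,0,0,0,0],[0.6,-1,0,0,0,0],[0.6,-1,0,0,0,0],[0.6,-1,0,0,0,0],[0.6,-1,0,0,0,0],[0.6,-1,0,0,0,0],[0.6,-1,0,0,0,0],[0.6,-1,0,0,0,0],[0,0,0,0,0,0]]'
python3 - <<'E'
from h import *
w=grab('wrist','w1.png')
print(proj(w,[.594,.0186,.112]),np.linalg.inv(w['world_to_cam'])[:3,3],w['fovy'],status.get_obs()['tcp_pos'])
E
```

```text
clock: 3.8
tcp_pos: [0.5662, -0.0186, 0.2313]
orientation: [-3.14, -0.008, -0.002]
contact_force: [-0.5, -0.0, 0.4]
grip_width: 0.0003
gripper_force: 0.0
(np.float64(230.70036255441426), np.float64(165.26374975040574)) [ 0.64073059 -0.01827013  0.37425015] 62.24144547086328 [ 0.56538915 -0.02078354  0.23116736]
```

View pics/w1.png

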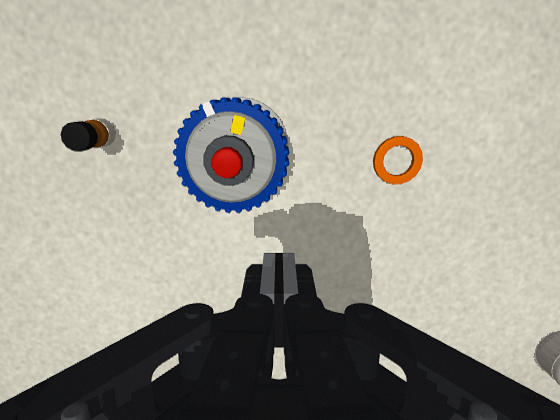

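Wrist view: button at (227,163), ring outline centred at (231,155), mark at (208,109), pointer at (238,125).

```bash
cat >> h.py <<'E'
def ring(w,mark,ptr,c):
    m=world(w,*mark,.085);p=world(w,*ptr,.092);a=lambda q:np.arctan2(q[1]-c[1],q[0]-c[0])
    print('rad',[np.hypot(*(q[:2]-c)) for q in(m,p)],'yaw ptr',a(p),'ring',(a(m)-a(p))%(2*np.pi))
E
python3 - <<'E'
from h import *
w=grab('wrist')
b=world(w,227,163,.112);c=world(w,231,155,.085)
print(b,c,w['depth'][163,227],world(w,227,163),world(w,231,110))
ring(w,(208,109),(238,125),((b+c)/2)[:2])
i=w['image'].astype(int); m=(i[...,2]>i[...,0]+60);ys,xs=np.where(m[:230,150:310]);print((xs.min()+xs.max())/2+150,(ys.min()+ys.max())/2)
m=(i[...,0]>i[...,1]+80)&(i[...,2]<80)&(i[...,1]<60);ys,xs=np.where(m[100:230,150:310]);print((xs.min()+xs.max())/2+150,(ys.min()+ys.max())/2+100)
E
```

```text
[0.59489706 0.01889575 0.112     ] [0.59695339 0.01935769 0.085     ] 0.26261142 [0.59511377 0.01870701 0.11325766] [0.6330059  0.01812166 0.08449204]
rad [np.float64(0.04157895900904502), np.float64(0.02680420427083417)] yaw ptr -0.26928309773865877 ring 0.6988585808898362
227.5 153.5
222.5 161.5
```

```bash
python3 -m crank '[[0.75,-1,0,0,0,0],[0.75,-1,0,0,0,0],[0,0,1,0,0,0],[0,0,1,0,0,0],[0,0,1,0,0,0],[0,0,1,0,0,0],[0,0,1,0,0,0],[0,0,0.6,0,0,0],[0,0,0,0,0,0],[0,0,0,0,0,0]]'
python3 -m crank '[[0,0,0,0,0,0]]'
```

```text
clock: 4.9
tcp_pos: [0.5953, 0.0168, 0.1198]
orientation: [3.141, -0.001, 0.001]
contact_force: [-1.1, -0.3, 0.6]
grip_width: -0.0
gripper_force: 0.0
clock: 5.0
tcp_pos: [0.5959, 0.0171, 0.1205]
orientation: [-3.142, 0.0, -0.003]
contact_force: [0.2, 0.4, -0.2]
grip_width: 0.0
gripper_force: 0.0
```

```bash
python3 -m crank '[[0,-0.1,0.3,0,0,0],[0,0,0.2,0,0,0],[0,0,0.15,0,0,0],[0,0,0.1,0,0,0],[0,0,0,0,0,0],[0,0,0,0,0,0]]'
```

```text
clock: 5.6
tcp_pos: [0.5959, 0.0197, 0.106]
orientation: [-3.141, -0.0, -0.003]
contact_force: [-4.6, 1.3, 13.6]
grip_width: 0.0005
gripper_force: 6.8
```

```bash
python3 -m crank '[[0,0,0.08,0,0,0],[0,0,0,0,0,0],[0,0,0,0,0,0]]'; python3 -c "
from h import *
print(status.get_obs()['tcp_pos'])"
```

```text
clock: 5.9
tcp_pos: [0.596, 0.0198, 0.1058]
orientation: [3.142, 0.0, 0.003]
contact_force: [-7.3, -0.1, 25.7]
grip_width: -0.0002
gripper_force: 12.4
[0.5959726  0.01975011 0.10578755]
```

```bash
python3 -m crank '[[0,0,-0.8,0,0,0],[0,0,-0.8,0,0,0],[-0.9,-0.3,0,0,0,0],[-0.9,0,0,0,0,0],[-0.9,0,0,0,0,0],[-0.9,0,0,0,0,0],[0,0,0.9,0,0,0],[0,0,0.9,0,0,0],[0,0,0.9,0,0,0],[0,0,0.5,0,0,0],[0,0,0,0,0,0],[0,0,0,0,0,0]]'
```

```text
clock: 7.1
tcp_pos: [0.5233, 0.0253, 0.0709]
orientation: [3.142, 0.0, -0.0]
contact_force: [0.1, -0.2, -0.7]
grip_width: -0.0
gripper_force: 0.0
```

Now approach in small steps to find contact.

```bash
python3 -m crank '[[0.4,0,0,0,0,0],[0.2,0,0,0,0,0],[0,0,0,0,0,0]]';python3 -m crank '[[0.1,0,0,0,0,0],[0,0,0,0,0,0]]';python3 -m crank '[[0.1,0,0,0,0,0],[0,0,0,0,0,0]]'
```

```text
clock: 7.4
tcp_pos: [0.535, 0.0254, 0.0711]
orientation: [3.141, 0.0, -0.002]
contact_force: [-4.0, 0.1, 3.3]
grip_width: 0.0
gripper_force: 2.0
clock: 7.6
tcp_pos: [0.5351, 0.0254, 0.0707]
orientation: [3.141, 0.001, -0.007]
contact_force: [-8.5, 1.2, 6.6]
grip_width: -0.0004
gripper_force: 4.4
clock: 7.8
tcp_pos: [0.5352, 0.0255, 0.0704]
orientation: [3.141, 0.001, -0.013]
contact_force: [-12.1, 1.6, 10.0]
grip_width: 0.0001
gripper_force: 6.8
```

```bash
python3 - <<'E'
from h import *
w=grab('wrist','w2.png')
E
```

```text
(no output)
```

View pics/w2.png

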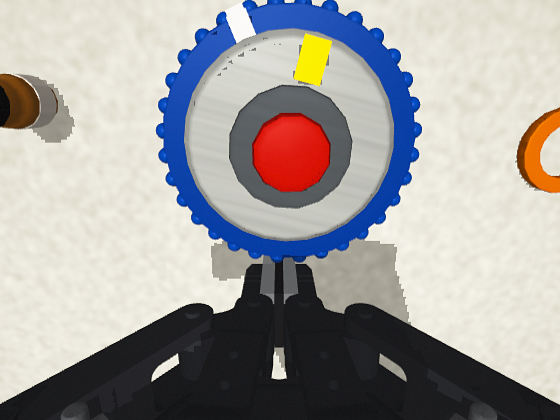

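Ring is seated against the fingertip: mark near (240,22), pointer near (313,60). Contact force is ~12 N. Next is the orbit.

```bash
python3 -m crank '[[0,0.35,0,0,0,0],[0,0.35,0,0,0,0],[0.08,0.608,0,0,0,0],[0.235,0.566,0,0,0,0],[0.373,0.486,0,0,0,0]]'; python3 - <<'E'
from h import *
w=grab('wrist','w3.png');print(status.get_obs()['tcp_pos'])
E
```

```text
clock: 8.35
tcp_pos: [0.5525, -0.0233, 0.0707]
orientation: [3.141, -0.001, -0.002]
contact_force: [-4.2, -0.5, 0.4]
grip_width: 0.0001
gripper_force: 1.7
[ 0.55473938 -0.02544314  0.07092283]
```

View pics/w3.png

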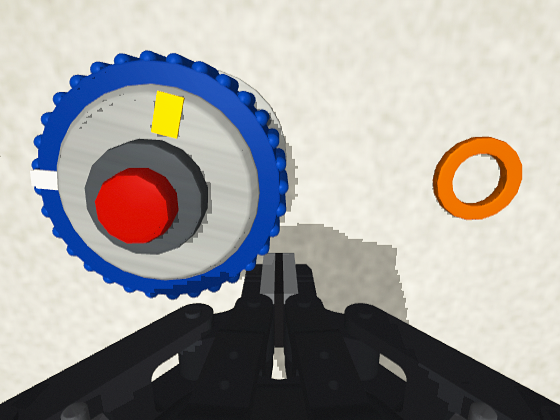

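Mark has come round to (45,180), pointer at (168,114): the ring has turned ~1 rad without slip. I'll add an automatic angle readout and carry on.

```bash
cat >> h.py <<'E'
def ang(n='wrist',c=(.596,.019),zp=.092):
    w=grab(n);a=np.linspace(-np.pi,np.pi,1440,endpoint=False);out=[]
    for rad,z,f in((.041,.085,lambda q:(q.min(1)>150)),(.0285,zp,lambda q:(q[:,0]>130)&(q[:,2]<90)&(q[:,1]>110))):
        uv=np.array([proj(w,[c[0]+rad*np.cos(t),c[1]+rad*np.sin(t),z]) for t in a])
        q=cv2.remap(w['image'],uv[:,:1].astype(np.float32),uv[:,1:].astype(np.float32),cv2.INTER_LINEAR)[:,0].astype(int)
        k=f(q); out.append((np.angle(np.exp(1j*a[k]).sum()) if k.any() else np.nan,k.sum()/4))
    print('mark',out[0],'ptr',out[1],'ring mod 2pi',(out[0][0]-out[1][0])%(2*np.pi),status.get_obs()['tcp_pos'],status.get_obs()['clock'])
E
python3 -c "
from h import *
ang();ang('top')"
python3 -m crank '[[0.526,0.323,0,0,0,0],[0.566,0.235,0,0,0,0],[0.608,0.08,0,0,0,0],[0.6,0,0,0,0,0],[0.6,0,0,0,0,0]]'
python3 -c "
from h import *
ang()"
```

```text
mark (np.float64(1.9046343974097653), np.float64(66.0)) ptr (np.float64(-0.16798794050445415), np.float64(18.5)) ring mod 2pi 2.0726223379142192 [ 0.55446806 -0.02459379  0.07083284] 8.45
mark (nan, np.float64(0.0)) ptr (nan, np.float64(0.0)) ring mod 2pi nan [ 0.55437062 -0.02320164  0.07084461] 8.5
clock: 9.0
tcp_pos: [0.6121, -0.0372, 0.0708]
orientation: [3.139, -0.003, 0.002]
contact_force: [-2.0, -1.5, 0.1]
grip_width: -0.0
gripper_force: 0.7
mark (np.float64(1.7627825445142729), np.float64(39.75)) ptr (np.float64(-0.16362461737446832), np.float64(18.5)) ring mod 2pi 1.9264071618887413 [ 0.61447828 -0.03582768  0.07113695] 9.05
```

```bash
python3 - <<'E'
from h import *
w=grab('wrist');im=w['image'][:,:,::-1].copy()
for rad,z in((.041,.085),(.012,.112),(.049,.085)):
    for t in np.linspace(0,6.28,60): 
        u=proj(w,[.596+rad*np.cos(t),.019+rad*np.sin(t),z]);cv2.circle(im,(int(u[0]),int(u[1])),1,(0,255,0),-1)
cv2.imwrite('pics/w4.png',im)
np.savez('w4.npz',**w)
E
```

```text
(no output)
```

View pics/w4.png

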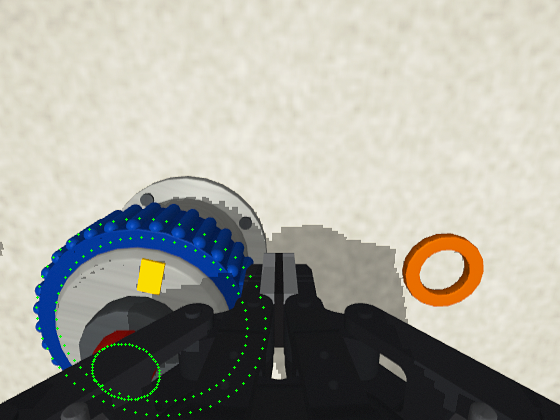

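The overlay shows lens distortion away from image centre, so I'll read angles only with the ring near the centre. Contact is light here; pressing in slightly.

```bash
python3 -m crank '[[0,-0.1,0,0,0,0],[0,0,0,0,0,0]]';python3 -m crank '[[0,-0.1,0,0,0,0],[0,0,0,0,0,0]]'; python3 -m crank '[[0,-0.1,0,0,0,0],[0,0,0,0,0,0]]'
```

```text
clock: 9.3
tcp_pos: [0.6138, -0.0356, 0.0716]
orientation: [3.138, -0.003, 0.009]
contact_force: [5.8, -9.5, -1.8]
grip_width: -0.0
gripper_force: 4.1
clock: 9.5
tcp_pos: [0.6137, -0.0354, 0.0716]
orientation: [3.137, -0.005, 0.009]
contact_force: [5.4, -13.6, -2.3]
grip_width: -0.0004
gripper_force: 5.6
clock: 9.7
tcp_pos: [0.6138, -0.0353, 0.0716]
orientation: [3.135, -0.007, 0.009]
contact_force: [4.2, -14.8, -3.1]
grip_width: 0.0
gripper_force: 7.1
```

```bash
python3 -m crank '[[0.56,-0.15,0,0,0,0],[0.5,-0.29,0,0,0,0],[0.41,-0.41,0,0,0,0]]';python3 -m crank '[[0.29,-0.5,0,0,0,0],[0.15,-0.56,0,0,0,0],[0.02,-0.3,0,0,0,0],[0,-0.55,0,0,0,0]]'; python3 - <<'E'
from h import *
print(status.get_obs()['tcp_pos']);t=grab('side')
cv2.imwrite('pics/s5.png',cv2.resize(t['image'][160:280,180:340,::-1],(800,600),interpolation=cv2.INTER_CUBIC))
E
```

```text
clock: 10.0
tcp_pos: [0.6428, -0.0136, 0.0715]
orientation: [3.14, -0.003, 0.007]
contact_force: [2.6, -4.3, -0.5]
grip_width: -0.0001
gripper_force: 2.1
clock: 10.4
tcp_pos: [0.654, 0.0267, 0.0719]
orientation: [-3.141, 0.001, -0.015]
contact_force: [8.4, -1.1, -4.9]
grip_width: 0.0001
gripper_force: 3.9
[0.65403596 0.02667722 0.07190001]
```

View pics/s5.png

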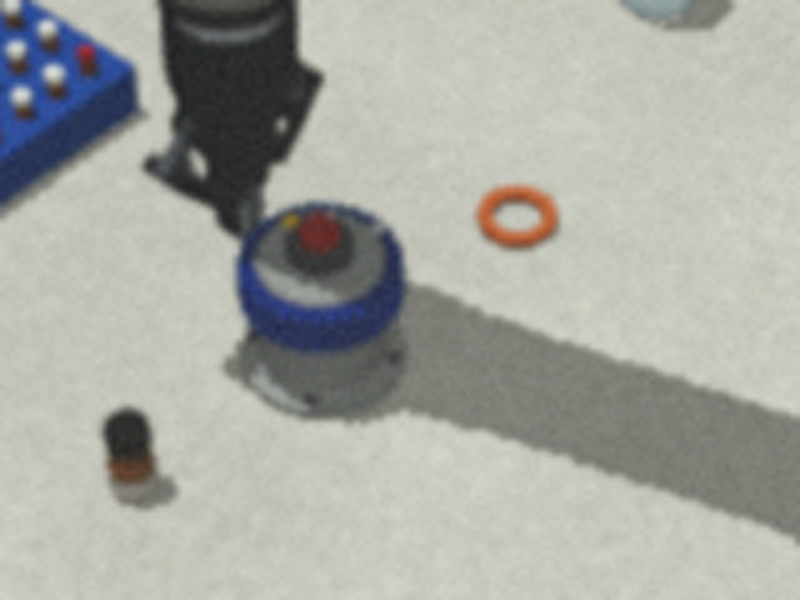

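Side view: finger at the far side of the ring, button red in the middle, a faint mark at about (380,225), consistent with ring ≈ 4.9 rad; vial and gasket are untouched. Continuing.

```bash
python3 -m crank '[[-0.12,-0.58,0,0,0,0],[-0.26,-0.54,0,0,0,0],[-0.39,-0.46,0,0,0,0]]';python3 -m crank '[[-0.48,-0.37,0,0,0,0],[-0.55,-0.23,0,0,0,0],[-0.59,-0.08,0,0,0,0]]'; python3 -m crank '[[-0.52,0,0,0,0,0],[-0.52,0,0,0,0,0]]'
```

```text
clock: 10.75
tcp_pos: [0.6389, 0.0626, 0.0722]
orientation: [-3.136, -0.004, -0.017]
contact_force: [9.4, 5.1, -6.0]
grip_width: 0.0001
gripper_force: 4.9
clock: 11.05
tcp_pos: [0.6054, 0.0814, 0.0727]
orientation: [-3.131, -0.01, -0.016]
contact_force: [5.7, 15.7, -1.1]
grip_width: -0.0003
gripper_force: 8.4
clock: 11.25
tcp_pos: [0.5825, 0.0814, 0.0725]
orientation: [-3.132, -0.012, -0.01]
contact_force: [-1.1, 10.5, 4.4]
grip_width: 0.0001
gripper_force: 5.7
```

```bash
python3 -m crank '[[-0.58,0.1,0,0,0,0],[-0.53,0.25,0,0,0,0],[-0.46,0.39,0,0,0,0]]';python3 -m crank '[[-0.36,0.49,0,0,0,0],[-0.22,0.55,0,0,0,0],[-0.08,0.59,0,0,0,0]]'; python3 - <<'E'
from h import *
ang(c=(.5945,.021));w=grab('wrist','w6.png')
E
```

```text
clock: 11.55
tcp_pos: [0.5493, 0.061, 0.0715]
orientation: [-3.138, -0.007, -0.003]
contact_force: [-1.8, 4.9, 2.9]
grip_width: -0.0004
gripper_force: 2.0
clock: 11.85
tcp_pos: [0.5348, 0.0242, 0.0706]
orientation: [-3.141, -0.002, 0.003]
contact_force: [-2.7, 2.2, 1.0]
grip_width: 0.0004
gripper_force: 1.4
mark (np.float64(1.9656770700586137), np.float64(10.0)) ptr (np.float64(-0.20289452554434073), np.float64(18.0)) ring mod 2pi 2.1685715956029545 [0.53477404 0.02093693 0.07038995] 11.9
```

View pics/w6.png

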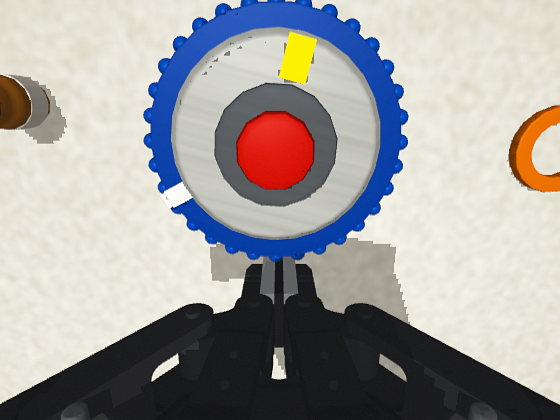

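Wrist view: mark at (178,195), pointer at (298,57): ring ≈ 8.45 rad (one full orbit was +7.75). About 4.1 rad remain.

```bash
python3 -m crank '[[0.15,0,0,0,0,0],[0.02,0.4,0,0,0,0],[0.11,0.58,0,0,0,0],[0.26,0.54,0,0,0,0],[0.39,0.47,0,0,0,0]]';python3 -m crank '[[0.49,0.35,0,0,0,0],[0.55,0.2,0,0,0,0],[0.58,0.04,0,0,0,0]]';python3 -m crank '[[0.53,-0.03,0,0,0,0],[0.53,-0.03,0,0,0,0]]'
```

```text
clock: 12.45
tcp_pos: [0.5501, -0.0193, 0.0695]
orientation: [3.137, -0.003, -0.016]
contact_force: [-11.7, -6.4, 8.8]
grip_width: 0.0002
gripper_force: 6.0
clock: 12.75
tcp_pos: [0.5835, -0.0378, 0.0692]
orientation: [3.131, -0.011, -0.014]
contact_force: [-6.5, -21.2, 3.5]
grip_width: -0.0002
gripper_force: 11.2
clock: 12.95
tcp_pos: [0.6083, -0.0375, 0.0697]
orientation: [3.131, -0.013, -0.003]
contact_force: [1.5, -16.5, -5.2]
grip_width: -0.0002
gripper_force: 7.7
```

```bash
python3 -m crank '[[0.59,-0.08,0,0,0,0],[0.55,-0.23,0,0,0,0],[0.48,-0.37,0,0,0,0],[0.37,-0.48,0,0,0,0],[0.23,-0.55,0,0,0,0],[0.08,-0.59,0,0,0,0]]'; python3 -m crank '[[0.5,0,0,0,0,0],[0.5,0,0,0,0,0],[0,0,-1,0,0,0],[0,0,-1,0,0,0],[0,0,-1,0,0,0],[0,0,-0.5,0,0,0]]';python3 -m crank '[[-1,0,0,0,0,0],[-1,0,0,0,0,0],[-1,0,0,0,0,0],[-1,0,0,0,0,0],[-1,0,0,0,0,0],[-1,0,0,0,0,0],[-1,-0.3,0,0,0,0],[-0.4,0,0,0,0,0],[0,0,0,0,0,0],[0,0,0,0,0,0]]'
python3 - <<'E'
from h import *
ang(c=(.5945,.021));w=grab('wrist','w7.png')
E
```

```text
clock: 13.55
tcp_pos: [0.6549, 0.0224, 0.0708]
orientation: [-3.14, -0.002, -0.001]
contact_force: [0.2, 0.0, 0.6]
grip_width: -0.0
gripper_force: 0.0
clock: 14.15
tcp_pos: [0.6761, 0.0194, 0.1428]
orientation: [-3.142, 0.001, -0.005]
contact_force: [-0.1, -0.4, 1.3]
grip_width: 0.0002
gripper_force: 0.0
clock: 15.15
tcp_pos: [0.5276, 0.0256, 0.1409]
orientation: [-3.142, 0.0, -0.002]
contact_force: [-0.3, -0.3, 0.1]
grip_width: 0.0
gripper_force: 0.0
mark (np.float64(-0.5301437602932775), np.float64(10.0)) ptr (np.float64(-0.20071286397934782), np.float64(18.25)) ring mod 2pi 5.953754410865656 [0.52778117 0.02563509 0.14087075] 15.2
```

View pics/w7.png

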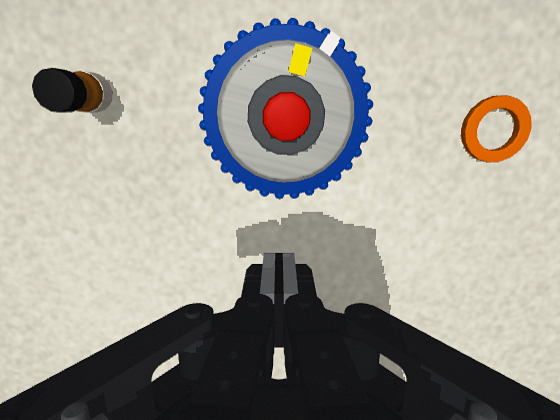

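Mark at (329,44), pointer at (301,60): ~0.3 rad still to go. One short flat stroke on the near side.

```bash
python3 -m crank '[[0,-0.15,0.9,0,0,0],[0,0,0.9,0,0,0],[0,0,0.9,0,0,0],[0,0,0.8,0,0,0],[0.3,0,0,0,0,0],[0.25,0,0,0,0,0],[0,0,0,0,0,0]]'; python3 -m crank '[[0,0.25,0,0,0,0],[0,0.25,0,0,0,0],[0,0.2,0,0,0,0],[0,0,0,0,0,0]]'
python3 -c "
from h import *
ang(c=(.5945,.021));ang(c=(.5955,.019))"
```

```text
clock: 15.95
tcp_pos: [0.535, 0.0287, 0.07]
orientation: [3.141, -0.0, -0.011]
contact_force: [-7.1, -0.6, -3.0]
grip_width: 0.0
gripper_force: 3.6
clock: 16.35
tcp_pos: [0.535, 0.0141, 0.0702]
orientation: [3.141, -0.001, -0.01]
contact_force: [-6.6, -1.0, -3.3]
grip_width: 0.0001
gripper_force: 3.4
mark (np.float64(-0.2334377874542415), np.float64(10.0)) ptr (np.float64(-0.20725784867432656), np.float64(18.0)) ring mod 2pi 6.257005368399671 [0.53500623 0.01407835 0.07018734] 16.4
mark (np.float64(0.014656796674996597), np.float64(11.75)) ptr (np.float64(-0.148352986419518), np.float64(18.25)) ring mod 2pi 0.16300978309451458 [0.53499434 0.0140964  0.07017297] 16.45
```

```bash
python3 -m crank '[[-0.3,0,0,0,0,0],[-0.3,0,0,0,0,0],[0,0,-0.9,0,0,0],[0,0,-0.9,0,0,0],[0,0,-0.9,0,0,0],[0,-0.3,-0.9,0,0,0],[-0.3,0,0,0,0,0],[0,0,0,0,0,0],[0,0,0,0,0,0]]'
python3 - <<'E'
from h import *
ang(c=(.5945,.021));ang(c=(.5955,.019));w=grab('wrist')
cv2.imwrite('pics/w8.png',cv2.resize(w['image'][10:210,180:400,::-1],(660,600),interpolation=cv2.INTER_CUBIC))
E
```

```text
clock: 17.35
tcp_pos: [0.519, 0.0206, 0.1422]
orientation: [3.141, 0.0, -0.001]
contact_force: [0.4, 0.3, 0.5]
grip_width: -0.0002
gripper_force: 0.0
mark (np.float64(-0.23125612588924865), np.float64(9.75)) ptr (np.float64(-0.20725784867432656), np.float64(18.0)) ring mod 2pi 6.259187029964664 [0.51901814 0.02059229 0.14202502] 17.4
mark (np.float64(-0.18980455615438327), np.float64(10.0)) ptr (np.float64(-0.14835298641951797), np.float64(18.75)) ring mod 2pi 6.241733737444721 [0.51913548 0.02065466 0.14202078] 17.45
```

View pics/w8.png

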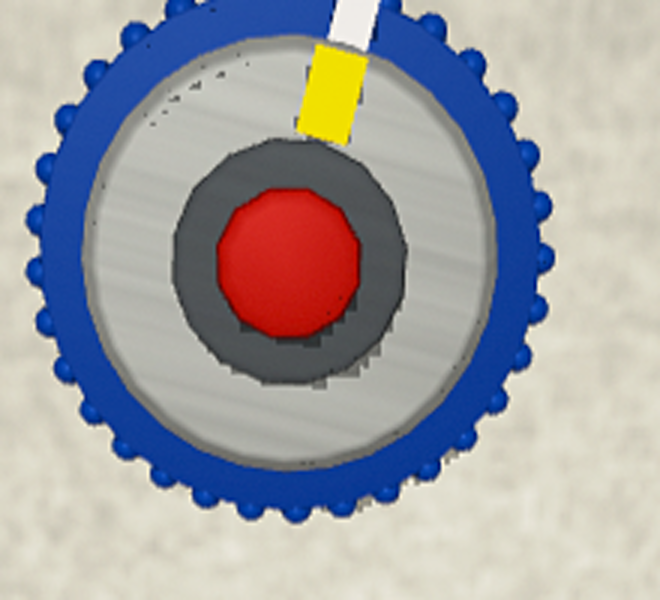

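Mark sits ~6 px (≈0.025 rad) short of the pointer line in the crop (mark at (355,20), pointer axis at (349,20)). A tiny nudge of ~1.4 mm follows.

```bash
python3 -m crank '[[0.3,0,0,0,0,0],[0,0,0.9,0,0,0],[0,0,0.9,0,0,0],[0,0,0.9,0,0,0],[0,0,0.9,0,0,0],[0.3,0,0,0,0,0],[0.3,0,0,0,0,0],[0,0,0,0,0,0],[0,0.08,0,0,0,0],[0,0,0,0,0,0]]'; python3 -m crank '[[-0.3,0,0,0,0,0],[-0.3,0,0,0,0,0],[0,0,-0.9,0,0,0],[0,0,-0.9,0,0,0],[0,0,-0.9,0,0,0],[0,0,-0.9,0,0,0],[-0.3,0,0,0,0,0],[0,0,0,0,0,0],[0,0,0,0,0,0]]'
python3 - <<'E'
from h import *
ang(c=(.5945,.021));ang(c=(.5955,.019));w=grab('wrist')
cv2.imwrite('pics/w9.png',cv2.resize(w['image'][0:200,180:400,::-1],(660,600),interpolation=cv2.INTER_CUBIC))
E
```

```text
clock: 18.5
tcp_pos: [0.5349, 0.0191, 0.0701]
orientation: [3.141, 0.0, -0.01]
contact_force: [-6.4, 0.5, -3.9]
grip_width: -0.0003
gripper_force: 3.2
clock: 19.4
tcp_pos: [0.5191, 0.0192, 0.1423]
orientation: [3.141, 0.0, -0.001]
contact_force: [0.1, -0.4, 0.1]
grip_width: -0.0001
gripper_force: 0.0
mark (np.float64(-0.19634954084936204), np.float64(9.75)) ptr (np.float64(-0.20289452554434073), np.float64(18.0)) ring mod 2pi 0.006544984694978689 [0.51906289 0.01926714 0.14206674] 19.45
mark (np.float64(-0.15707963267948954), np.float64(9.75)) ptr (np.float64(-0.14617132485452503), np.float64(19.0)) ring mod 2pi 6.272276999354622 [0.51913356 0.01928947 0.14202198] 19.5
```

View pics/w9.png

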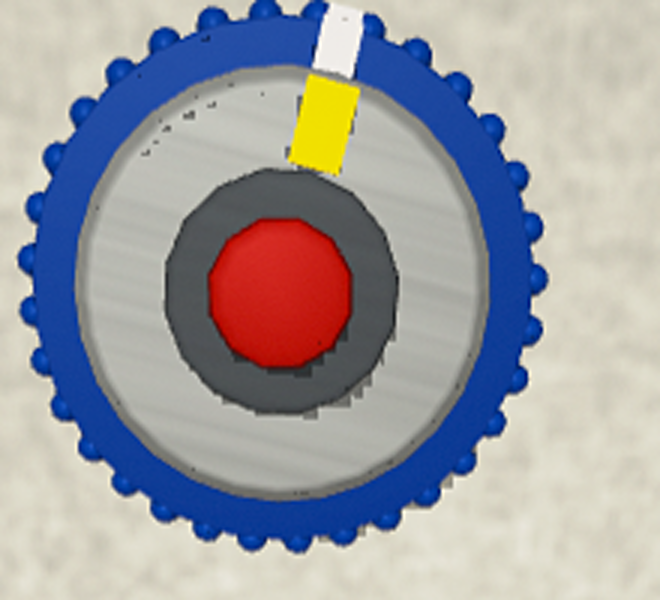

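The mark (338,45) is now in line with the pointer (325,123), the ring is on its second arrival, and the tool is clear.

```bash
python3 -c "
from h import *
print(r.hand_in())"
```

```text
the job is handed in; nothing more can be done
None
```

The job is handed in: I pressed the red button fully down, then turned the blue ring anticlockwise until its white mark reached the yellow pointer the second time, lined up to about 0.01 rad, with the tool left clear and nothing else touched.

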